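# Stow the rice container in its bay and bolt it in

## Robot

A 6-joint arm with a two-finger parallel gripper is mounted at the origin on the work surface. World frame = base frame: x ahead of the robot, y to its left, z up, the work surface at z = 0. Lengths are in m, angles in degrees, forces in N, time in s.
With the tool pointing down it reaches from about 0.35 to 0.975 m from the base axis. Payload 7.1 kg.
Tool frame: the origin (TCP) lies midway between the tips of the shut fingers; the grasp point (between the pads) lies 19 mm behind it; z points along the fingers, y is the line along which they close (so a half turn about z gives the same grasp; the last joint's range is limited). The gripper opens to 88 mm and grips with 3 to 60 N. Pads are 20 mm wide; open, the fingers measure 115 mm over their backs; the gripper's body (75 mm by 178 mm) begins 61 mm behind the grasp point.
Start: joints at [66.119, 24.242, 93.386, -0, 62.372, -1.089], TCP at [0.242, 0.576, 0.223] pointing down, gripper open.
Joint ranges: [-172.04, 172.04], [-51.8, 120.97], [4.93, 147.93], [-75.15, 255.16], [6.16, 154.13], [-145.62, 145.62]. Speed limits (degrees/s): [136.94, 136.94, 172.46, 180, 180, 180].

## Interface

Orientations are given as a 3x3 rotation matrix whose columns are the frame's x, y, z axes.
In Python, from cell import * gives the robot as it stands. The module is installed in compiled form; this text tells all that it offers.
- The arm moves only by the shell command python3 -m inch 'ROWS' [FORCE]. ROWS is JSON, a list of rows, each a list of 7 numbers: the turn, a rotation vector about the tool's x, y, z in degrees, then the shift along the tool's x, y, z in cm, then the finger opening in cm, from 0 to 8.78. A call has 1 to 10 rows; each row is the pose to reach, as a shift and turn from the pose commanded when the call began, along the tool's axes at that moment; what a row does not reach only later rows make up. A row lasts 1/10 s, in which the tool goes at most 50 mm and 8.59 degrees, less where a joint would pass 70% of its speed; a pose out of reach is approached as far as the arm can. A call with a gripper value outside its range is refused whole. The fingers move at their own pace and stop on an object; FORCE is the grip in N (left out, the last holds). Time passes only in rows, so rows that repeat a pose let the fingers close. It gives the time, the measured TCP pose, the force, the opening and the grip force at its end, in the units of the state.
- get_obs(): the state, without advancing time (a new reading comes with each control period).
- get_image(name): name is "scene" or "top" or "wrist"; returns a dict with "pixels" (384x512x3 uint8, red, green, blue), "depth" (384x512 float32, m along the optical axis (not along the pixel's ray), 0 where there is no reading), "fx", "fy", "cx", "cy" (pixels), "cam_to_world" (4x4, takes a point from camera to world coordinates). Camera axes: x right, y down, z forward; pixel columns grow to the right and rows downward; lengths in m; the calibration is good to about 2 mm. The wrist camera is an equidistant fisheye: a pixel r from the principal point sees the ray r / f radians off the axis. A picture is of the moment at which its call begins.
- sign_off(): hands the job in; it is judged then, once.
Trained networks look in the newest picture that a camera, given by its name, has taken for a name from the list of things; names that differ only in an ending like _2 or _b are one class to them, and where a whole thing is asked for, a point or a joint stands for the part that bears it (a point fixed in the world has none). Each returns a list of dicts, best first, with "p" (0 to 1); they miss things now and then, are a little off and sometimes report something else, mostly with a low value. They report only what shows in the picture. A call takes as long as a camera call. They do not tell look-alikes from the thing itself.
- search_frame(camera, label): "xyz" ([x, y, z] in m, in the coordinates of the camera as it stood for that picture, good to about 4 mm: the middle of the surface that is visible of it).
- cut_out(camera, label): "mask" (384x512 bool, what is visible of it).
The state is a dict: "t": time; "joint_positions": joint angles; "joint_vel": joint speeds; "joint_efforts": joint torques, N m; "tcp_pos": TCP position; "ee_rot": TCP orientation; "force": force on the tool from outside, world axes, zero at the start; "moment": the same for the moment, N m; "grip_width": finger opening in m; "gripper_force": force on a finger pad.
Only numpy, scipy, OpenCV 4.12 (cv2) and the standard library are available. Lean on these libraries where they do the work, as an engineer would, in place of code of your own. Each camera call takes 0.05 s, during which the arm holds its last target. There are 200 camera calls.

## Task

Draw the red slide bolt fully open, then slide the rice container upright along the shelf into the empty wooden bay, latch side facing out, until it is all the way in against the back stop. Then slide the bolt fully closed across the mouth so the container cannot creep out. Keep the container standing on the shelf the whole time, never lifted or tipped, and leave the other things on the shelf where they are.

Things in the scene. Friction and masses are not known exactly. Their poses are not given: they have to be found in the camera images.
- bay: Fixed low wooden bay, open on its -x side towards the robot. Origin: centre of its floor area, on the shelf (no floor plate). x points into the bay, y left, z up. Inner width 104 mm (faces at y = -52, +52), back stop's inner face at x = +54; fences and back stop 60 mm high, 14 thick. Fences reach forward to x = -28, then 32 mm high flares, opening about 8 mm outwards, reach x = -53.
- mouth (a point): Point on the shelf in the middle of the bay's mouth, under the bolt's line: bay x = -64, y = 0; its axes are the bay's. On this line stand the bolt's wooden bed (y = +65 to +240, up to 50 mm high) and the bolt's catch (y = -90 to -66, up to 67 mm high), both 32 mm deep in x.
- bolt (a joint): Slide of the red bolt, in m: 0 = fully closed (bar right across the mouth, tip in the catch), 0.13 = fully open (mouth clear). Grows towards the bay's +y (left); about 1.2 N of friction, stays where left; starts closed or nearly so. Bar 177 mm long, 14 thick, 22 high, centre line at bay x = -64, 35 to 57 mm above the shelf.
- bolt_knob (a point): Point on the axis of the bolt's brass knob, an upright cylinder 18 mm in diameter, its top 102 mm above the shelf and 45 mm above the bar; the point is 88 mm above the shelf, at bay x = -64, y = +88 (closed) to +218 (open). Can be pinched from above or pushed.
- rice_box: Rice container, loose, closed: cream plastic, green lid, grey latch; 0.55 to 0.92 kg, weight centred about 55 mm up. 100 mm along x, 96 along y, 115 high (too wide to grip). Origin: centre of its underside; x points from latch side to back side, z up. Starts before the bay, latch facing out within 0.4 rad, up to 90 mm left or right of the bay's centre line. Friction on the shelf about 0.6.
- latch (a point): Middle of the grey latch on the container's -x face: at container x = -56, y = 0, z = 96 mm. The latch is 28 mm wide, stands 6 mm out from the face, and spans 81 to 111 mm above the shelf.
- creamer: Bystander, loose: blue ceramic creamer with a handle, 72 mm in diameter, 80 mm high (98 mm long over the handle). Origin: centre of its underside. Stands to the left of the bay, behind the bolt's bed.
- timer: Bystander, loose: stainless steel kitchen timer with a black dial, 72 mm in diameter, 67 mm high. Origin: centre of its underside.
- spoon_rest: Bystander, loose: dark wooden spoon rest, 150 x 75 x 20 mm, lying flat. Origin: centre of its underside.
- tumbler: Bystander, loose: short greenish glass tumbler, 72 mm in diameter, 85 mm high. Origin: centre of its underside. Stands to the right of the bay.
- jam_jar: Bystander, loose: amber jam jar with a red cap, 70 mm in diameter, 100 mm high. Origin: centre of its underside. Stands to the right of the bolt's catch.
- tin: Bystander, loose: food tin, 74 mm in diameter, 110 mm high. Origin: centre of its underside. Stands beyond the outer end of the bolt's bed, to the left.
Mind the look-alikes: they are no part of the job. Leave any pink, purple or yellow look-alike of the rice_box alone.

How it is judged:
By the outcome, as a careful person would: the job done as asked, in the order asked, and still so for the second after the job is handed in, with the robot touching nothing.
It also fails if it takes over 72 s, if anything falls off the work surface, if the arm or the gripper's body presses on something with over 40 N, if the wrist force passes 120 N, or if a joint passes its speed limit or range.

## Working session

There is one attempt and no reset: what is moved stays moved. The work goes in short steps, Python scripts to look and compute and a shell command to move; the robot and the scene stay as the last step left them, time stands still between calls to the robot, and variables do not carry over. Pictures are saved under pics/ and viewed, at most 10 in all, crops included, and the job is handed in when it is done.

```bash
mkdir -p pics; cat > h.py <<'E'
from cell import *
import numpy as np, cv2
def shot(c,fn=None):
    im=get_image(c)
    if fn: cv2.imwrite('pics/'+fn,im['pixels'][:,:,::-1])
    return im
def w(im,p):
    M=np.array(im['cam_to_world']); return M[:3,:3]@np.array(p)+M[:3,3]
def cloud(im):
    d=im['depth']; v,u=np.mgrid[0:384,0:512]
    P=np.stack([(u-im['cx'])/im['fx']*d,(v-im['cy'])/im['fy']*d,d],-1)
    M=np.array(im['cam_to_world']); return P@M[:3,:3].T+M[:3,3]
def pix(im,p):
    M=np.array(im['cam_to_world']); q=M[:3,:3].T@(np.array(p)-M[:3,3]); return q[0]/q[2]*im['fx']+im['cx'],q[1]/q[2]*im['fy']+im['cy']
E
python3 - <<'E'
from h import *
a=shot('scene','s.png'); 
b=shot('top','t.png')
np.set_printoptions(precision=4,suppress=True)
for c,im in (('scene',a),('top',b)):
  for l in ['rice_box','latch','bolt','bolt_knob','bay','tin','jam_jar','creamer','tumbler','timer','spoon_rest']:
    print(c,l,[(round(r['p'],2),w(im,r['xyz']).round(3).tolist(),np.round(pix(im,w(im,r['xyz']))).tolist()) for r in search_frame(c,l)[:3]])
x=cv2.hconcat([cv2.imread('pics/s.png'),cv2.imread('pics/t.png')]);cv2.imwrite('pics/st.png',cv2.resize(x,(800,300)))
print(get_obs()['ee_rot'])
E
```

```text
scene rice_box [(0.87, [0.352, -0.102, 0.11], [260.0, 139.0]), (0.71, [0.395, 0.288, 0.115], [398.0, 192.0]), (0.7, [0.282, -0.252, 0.108], [220.0, 107.0])]
scene latch [(0.91, [0.528, -0.055, 0.116], [252.0, 192.0]), (0.91, [0.355, -0.097, 0.109], [261.0, 140.0]), (0.86, [0.39, 0.292, 0.113], [399.0, 191.0])]
scene bolt [(0.82, [0.627, 0.035, 0.061], [272.0, 247.0])]
scene bolt_knob [(0.81, [0.622, 0.036, 0.054], [273.0, 246.0])]
scene bay [(0.72, [0.645, 0.039, 0.05], [271.0, 256.0]), (0.63, [0.76, 0.121, 0.049], [287.0, 310.0]), (0.33, [0.697, -0.179, 0.053], [181.0, 244.0])]
scene tin [(0.94, [0.667, 0.313, 0.108], [384.0, 293.0])]
scene jam_jar [(0.76, [0.591, -0.269, 0.076], [167.0, 195.0])]
scene creamer [(0.79, [0.759, 0.123, 0.048], [288.0, 310.0]), (0.31, [0.595, -0.268, 0.076], [167.0, 196.0])]
scene tumbler [(0.97, [0.7, -0.178, 0.054], [181.0, 245.0]), (0.35, [0.525, -0.056, 0.114], [252.0, 192.0])]
scene timer [(0.72, [0.531, 0.287, 0.051], [380.0, 248.0])]
scene spoon_rest [(0.56, [0.423, -0.346, 0.01], [174.0, 155.0])]
top rice_box [(0.81, [0.26, -0.259, 0.113], [346.
[... 220 characters left out ...]
[0.349, 0.111, 0.117], [209.0, 248.0])]
top bolt [(0.75, [0.617, 0.032, 0.059], [239.0, 159.0])]
top bolt_knob [(0.82, [0.623, 0.031, 0.058], [239.0, 157.0])]
top bay [(0.62, [0.642, 0.04, 0.056], [236.0, 151.0])]
top tin [(0.97, [0.647, 0.301, 0.111], [146.0, 147.0]), (0.7, [0.427, -0.348, 0.013], [366.0, 220.0])]
top jam_jar [(0.89, [0.57, -0.271, 0.099], [342.0, 168.0])]
top creamer [(0.56, [0.779, 0.128, 0.055], [208.0, 110.0])]
top tumbler [(0.6, [0.715, -0.176, 0.049], [306.0, 127.0])]
top timer [(0.95, [0.502, 0.281, 0.047], [158.0, 199.0])]
top spoon_rest [(0.56, [0.421, -0.347, 0.008], [365.0, 222.0])]
[[-0.9219  0.3874 -0.    ]
 [ 0.3874  0.9219 -0.    ]
 [-0.     -0.     -1.    ]]
```

View pics/t.png

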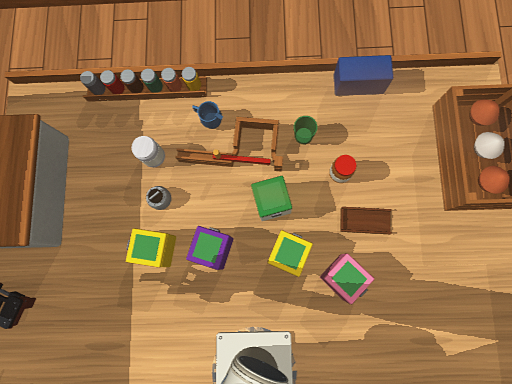

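View pics/s.png

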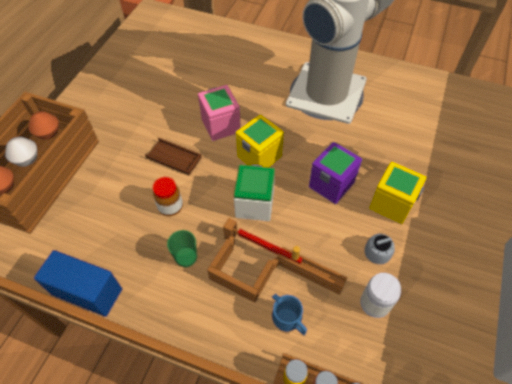

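The rice container is the cream box with the green lid, at top-view pixel (271,197) and scene pixel (254,192). The boxes at top (150,247) yellow, (210,247) purple, (290,252) yellow and (348,279) pink have coloured walls, so they are look-alikes. The bay is at about (257,137). The bolt is across its mouth, with the brass knob at about (216,153). I'll confirm with a crop and measure.

```bash
cat > m.py <<'E'
from h import *
np.set_printoptions(precision=4,suppress=True)
def rect(P): 
    (c,s,a)=cv2.minAreaRect((P[:,:2]*1000).astype(np.float32)); return np.round(c,1),np.round(s,1),round(a,1)
def meas(c,knob=True):
    im=shot(c); P=cloud(im); R,G,B=[im['pixels'][:,:,i].astype(int) for i in range(3)]
    x,y,z=P[...,0],P[...,1],P[...,2]; ok=im['depth']>0
    reg=ok&(x>.4)&(x<.86)&(y>-.2)&(y<.26)
    red=reg&(R>130)&(G<70)&(B<70)&(z>.03)&(z<.08)
    print(c,'bar rect',rect(P[red]),'z',np.percentile(P[red][:,2],[5,50,95]))
    br=reg&(z>.075)&(z<.11)&(R-B>70)&(G>80)&(x>.55)
    print('knob',br.sum(),np.median(P[br],0) if br.any() else '',P[br][:,2].max() if br.any() else '')
    lid=reg&(z>.1)&(z<.125)&(G>R+30)
    print('lid',lid.sum(),rect(P[lid]),np.median(P[lid][:,2]))
    wood=reg&(z>.05)&(z<.066)&(R>G+15)&~red&(x>.56)
    print('wood',rect(P[wood]))
    return im,P
if __name__=='__main__':
    im,P=meas('top'); meas('scene')
    x,y,z=P[...,0],P[...,1],P[...,2]
    cr=im['pixels'][100:230,165:335,::-1]; cv2.imwrite('pics/crop.png',cv2.resize(cr,None,fx=4.5,fy=4.5,interpolation=cv2.INTER_CUBIC))
    for v in range(112,172,4): print(v,' '.join('%3d'%(1000*z[v,u]) for u in range(172,300,4)))
E
python3 m.py
```

```text
top bar rect (array([619.9,  25.2]), array([172.7,  14.7]), 82.4) z [0.0551 0.0582 0.0622]
knob 31 [0.6278 0.0965 0.1024] 0.10643463637212025
lid 1128 (array([490.8, -63.8]), array([99. , 93.3]), 13.9) 0.1162563025935569
wood (array([682.7,  58. ]), array([328.6, 148.4]), 82.7)
scene bar rect (array([623.8,  26.5]), array([174.8,  18.7]), 85.2) z [0.0532 0.0573 0.0605]
knob 72 [0.6354 0.0974 0.1004] 0.10807727187304184
lid 1219 (array([493.4, -62.6]), array([101.4,  94.3]), 14.1) 0.11564076368349085
wood (array([693.3,  55. ]), array([330.4, 166.8]), 82.1)
112   3   0  -3   4   1   3  32  63  22   8  11  11  38   0  -1   2   0   0   2  -1   2  -2   0   0   1   3   0   4   0   0  -1   0
116   3   4   1  -3  -5   0   3  73  12   6  11  81  75  -1   2   6  -3   0   2   0  -1   0  -1   0   2   3   0  -2   0   1   0   0
120   2   0   3   1   2   2   0  42  79   5  78  57  35  -1   0  -2  62  62  56  60  60  59  60  64  54  61  60   0  -2   0  -1  85
124   1  -1   2   1   2   0   0   5  47  50  49  40   2  -1   0   3  65  38  34  33  36  43  44  48  50  52  63  -1   0   2   0  65
128   0  
[... 743 characters left out ...]
  2   0   1  57   3   0   0   4   0   3
152   2   0  31  33  39  45  45  51  49  54  49 105  51   2   1  33  35   0   0   2   3   0   4   1   0  30   2   0  -2   2   3   0
156   1  54  52  36  33  34  31  36  33  36  34  89  64  58  57  59  52  59   0   4  -4   1   7   4   0  37  65  68   5   1 1193   2
160  -1   2  24  31  35  34  42  45  52  50  48  53  50  51  45  51  56  58  60  59  59  56  61  57  57   0  70  70   1   0   0   1
164  -4   4   2   1   3   0   0   3   0   6  10  18  24  25  34  19   2  -1   2   1   0  -1  -2   1  38   0  65  67  -1   5   3   0
168   0   2   1   3   1   5   3   0   0   0   1  -1   0   2   3   2  -2   0   0   3   1   1   1   0   0   1  36  37   0   0   2   0
```

View pics/crop.png

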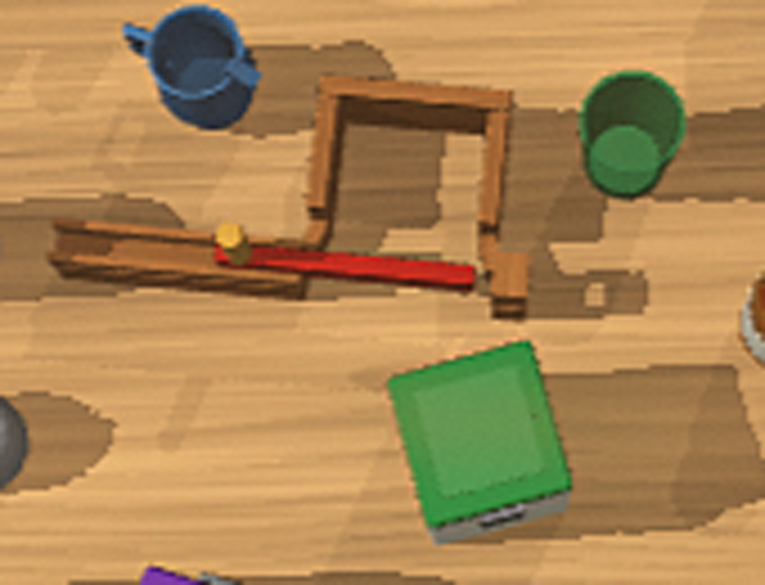

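The crop confirms the cream body, green lid and grey latch (500,515 in the crop), with the latch facing the robot. The bar's tip stops just short of the catch. Next I fit the bay and box poses with templates.

```bash
cat > fit.py <<'E'
from h import *
from scipy.optimize import differential_evolution as DE
np.set_printoptions(precision=1,suppress=True)
def toB(q,p): 
    c,s=np.cos(q[2]),np.sin(q[2]); d=p-q[:2]; return np.stack([d@[c,s],d@[-s,c]],-1)
def boxpose(P,im):
    R,G=[im['pixels'][:,:,i].astype(int) for i in (0,1)]
    m=(im['depth']>0)&(P[...,2]>.108)&(P[...,2]<.125)&(G>R+30)&(P[...,0]>.40)&(abs(P[...,1])<.22)
    n,l,st,ct=cv2.connectedComponentsWithStats(m.astype(np.uint8)); i=1+np.argmax(st[1:,4])
    (c,s,a)=cv2.minAreaRect((P[l==i][:,:2]*1000).astype(np.float32)); a=(a+45)%90-45
    return np.array([*c,a]),np.array(s)
def baypts(P,im):
    m=(im['depth']>0)&(P[...,2]>.053)&(P[...,2]<.067)&(P[...,0]>.60)&(P[...,0]<.85)&(abs(P[...,1]-.02)<.12)
    R,B=[im['pixels'][:,:,i].astype(int) for i in (0,2)]
    red=(R>120)&(im['pixels'][:,:,1]<70); m&=(R>B+20)&~red
    return P[m][:,:2]*1000
def fitbay(p):
    def cost(q):
        b=toB(q,p); x,y=b.T; ay=abs(y)
        f=(x>-28)&(x<68)&(ay>52)&(ay<66); k=(x>54)&(x<68)&(ay<66)
        d=np.minimum(abs(ay-59)-7+1e3*0, 99); 
        df=np.hypot(np.clip(abs(ay-59)-4,0,None),np.clip(abs(x-20)-46,0,None))
        dk=np.hypot(np.clip(abs(x-61)-4,0,None),np.clip(ay-64,0,None))
        return np.minimum(np.minimum(df,dk),12).sum()
    r=DE(cost,[(640,730),(-20,50),(-.3,.1)],seed=1,tol=1e-6); return r.x,r.fun/len(p)
if __name__=='__main__':
    for c in ('top','scene'):
        im=shot(c);P=cloud(im); bp,s=boxpose(P,im); print(c,'box',bp,s)
        p=baypts(P,im); q,e=fitbay(p); print('bay',q[:2],np.degrees(q[2]),e,len(p))
        print('box in bay',toB(q,bp[None,:2]),bp[2]-np.degrees(q[2]),'knob in bay',toB(q,np.array([[631,97]])))
E
python3 fit.py
```

```text
top box [491.1 -63.7  14.1] [99.4 93.2]
bay [677.4 -17.3] -7.271669823568562 2.372428562915625 522
box in bay [[-179.   -69.6]] 21.35783906642745 knob in bay [[-60.5 107.5]]
scene box [492.3 -63.1  14.9] [106.3  95.3]
bay [681.8 -16.6] -7.374042619233422 2.5735541459086826 887
box in bay [[-182.   -70.4]] 22.25813971853762 knob in bay [[-65.  106.1]]
```

```bash
cat > to.py <<'E'
# usage: to.py w X Y Z YAW(tool y, world deg) | b X Y Z YAW (bay frame, mm/deg) ; prints shift in tool cm and turn
import sys; from h import *
from scipy.spatial.transform import Rotation as Ro
BAY=(680.,-17.,-7.3)
def tow(x,y):
    a=np.radians(BAY[2]); return BAY[0]+x*np.cos(a)-y*np.sin(a),BAY[1]+x*np.sin(a)+y*np.cos(a)
def main():
    o=get_obs(); T=np.array(o['tcp_pos']); R=np.array(o['ee_rot'])
    for k in range(1,len(sys.argv),5):
        f=sys.argv[k]; x,y,z,yaw=map(float,sys.argv[k+1:k+5])
        if f=='b': x,y=tow(x,y); yaw+=BAY[2]
        p=np.array([x,y,z])/1000; a=np.radians(yaw); ty=np.array([np.cos(a),np.sin(a),0])
        if ty@R[:,1]<0: ty=-ty
        tz=np.array([0,0,-1.]); G=np.stack([np.cross(ty,tz),ty,tz],1)
        print('turn',np.round(Ro.from_matrix(R.T@G).as_rotvec(degrees=True),1),'shift cm',np.round(R.T@(p-T)*100,2),'target',p.round(4))
    print('t',o['t'],'tcp',T.round(4),'F',np.round(o['force'],1),'w',o['grip_width'])
if __name__=='__main__': main()
E
python3 to.py b -64 107 140 90
```

```text
turn [  0.   -0.  -15.5] shift cm [-54.33 -29.12   8.27] target [0.6301 0.0973 0.14  ]
t 1.4 tcp [0.2421 0.5762 0.2227] F [ 0.3  0.3 -0.2] w 0.08804357965894813
```

```bash
python3 -m inch '[[0,0,-15.5,-54.3,-29.1,0,4],[0,0,-15.5,-54.3,-29.1,0,4],[0,0,-15.5,-54.3,-29.1,0,4],[0,0,-15.5,-54.3,-29.1,0,4],[0,0,-15.5,-54.3,-29.1,0,4],[0,0,-15.5,-54.3,-29.1,0,4],[0,0,-15.5,-54.3,-29.1,0,4],[0,0,-15.5,-54.3,-29.1,0,4],[0,0,-15.5,-54.3,-29.1,0,4],[0,0,-15.5,-54.3,-29.1,0,4]]' && python3 -m inch '[[0,0,0,0,0,0,4]]'; python3 to.py b -64 107 140 90
```

```text
t: 2.4
tcp_pos: [0.5575, 0.1866, 0.2229]
ee_rot: [[-0.992, 0.127, 0.0], [0.127, 0.992, 0.0], [-0.0, 0.0, -1.0]]
force: [1.0, 1.3, -0.5]
grip_width: 0.0399
gripper_force: 0.0
t: 2.5
tcp_pos: [0.5598, 0.1842, 0.2229]
ee_rot: [[-0.991, 0.132, 0.002], [0.132, 0.991, -0.001], [-0.002, -0.0, -1.0]]
force: [-0.1, 0.4, -0.2]
grip_width: 0.04
gripper_force: 0.0
turn [-0.   0.1 -0.3] shift cm [-8.11 -7.68  8.31] target [0.6301 0.0973 0.14  ]
t 2.5 tcp [0.5598 0.1842 0.2229] F [-0.1  0.4 -0.2] w 0.039968701779216124
```

```bash
python3 -m inch '[[0,0,-0.3,-8.1,-7.7,5,4],[0,0,-0.3,-8.1,-7.7,5,4],[0,0,-0.3,-8.1,-7.7,5,4],[0,0,-0.3,-8.1,-7.7,5,4],[0,0,-0.3,-8.1,-7.7,5,4]]'; python3 - <<'E'
from h import *
im=shot('wrist','w1.png')
M=np.array(im['cam_to_world'])
for r in search_frame('wrist','bolt_knob')[:3]: print(r['p'],w(im,r['xyz']).round(4))
def fproj(p):
    q=M[:3,:3].T@(np.array(p)-M[:3,3]); th=np.arctan2(np.hypot(q[0],q[1]),q[2]); r=im['fx']*th; a=np.arctan2(q[1],q[0]); return im['cx']+r*np.cos(a),im['cy']+r*np.sin(a)
print('knob top expected',fproj([.6301,.0973,.102]))
E
python3 to.py b -64 107 78 90
```

```text
t: 3.0
tcp_pos: [0.6263, 0.1025, 0.1726]
ee_rot: [[-0.992, 0.122, -0.001], [0.122, 0.992, 0.0], [0.001, 0.0, -1.0]]
force: [-0.3, 0.5, 0.5]
grip_width: 0.04
gripper_force: 0.0
0.85 [0.6203 0.0434 0.0569]
0.2 [0.6434 0.2913 0.0954]
knob top expected (np.float64(244.11750893464352), np.float64(208.42042557031343))
turn [0.  0.  0.4] shift cm [-0.44 -0.55  9.54] target [0.6301 0.0973 0.078 ]
t 3.1 tcp [0.6264 0.1032 0.1734] F [-0.5 -0.6 -0.1] w 0.0403600599065666
```

View pics/w1.png

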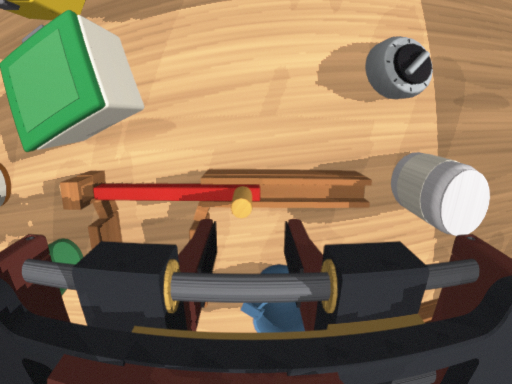

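The wrist view shows the knob's top disc at about (241,207), against (244,208) predicted. The measurement holds, so I descend and pinch.

```bash
python3 -m inch '[[0,0,0.4,-0.4,-0.6,2,4],[0,0,0.4,-0.4,-0.6,5,4],[0,0,0.4,-0.4,-0.6,8,4],[0,0,0.4,-0.4,-0.6,9.5,4],[0,0,0.4,-0.4,-0.6,9.5,4],[0,0,0.4,-0.4,-0.6,9.5,1],[0,0,0.4,-0.4,-0.6,9.5,1],[0,0,0.4,-0.4,-0.6,9.5,1],[0,0,0.4,-0.4,-0.6,9.5,1],[0,0,0.4,-0.4,-0.6,9.5,1]]' 10; python3 to.py b -64 107 78 90 b -64 218 78 90 b -64 221 78 90
```

```text
t: 4.1
tcp_pos: [0.6311, 0.0955, 0.0791]
ee_rot: [[-0.992, 0.129, 0.002], [0.129, 0.992, 0.0], [-0.002, 0.001, -1.0]]
force: [-0.4, 0.0, 6.7]
grip_width: 0.018
gripper_force: 10.0
turn [ 0.   0.1 -0.1] shift cm [0.12 0.17 0.11] target [0.6301 0.0973 0.078 ]
turn [ 0.   0.1 -0.1] shift cm [ 0.14 11.27  0.12] target [0.6442 0.2074 0.078 ]
turn [ 0.   0.1 -0.1] shift cm [ 0.14 11.57  0.12] target [0.6446 0.2103 0.078 ]
t 4.1 tcp [0.6311 0.0955 0.0791] F [-0.4  0.   6.7] w 0.017958583328366397
```

```bash
python3 -m inch '[[0,0,0,0,1,-0.1,1],[0,0,0,0,2.5,-0.1,1],[0,0,0,0,4,-0.1,1],[0,0,0,0,5.5,-0.1,1],[0,0,0,0,7,-0.1,1],[0,0,0,0,8.5,-0.1,1],[0,0,0,0,10,-0.1,1],[0,0,0,0.1,11,-0.1,1],[0,0,0,0.1,11.3,-0.1,1],[0,0,0,0.1,11.3,-0.1,1]]'; python3 to.py b -64 218 78 90
```

```text
t: 5.1
tcp_pos: [0.6449, 0.205, 0.079]
ee_rot: [[-0.992, 0.126, 0.001], [0.126, 0.992, -0.006], [-0.002, -0.005, -1.0]]
force: [6.1, -20.8, 6.4]
grip_width: 0.0178
gripper_force: 10.0
turn [-0.3  0.1  0.1] shift cm [0.1  0.22 0.09] target [0.6442 0.2074 0.078 ]
t 5.1 tcp [0.6449 0.205  0.079 ] F [  6.1 -20.8   6.4] w 0.017802616366584118
```

```bash
python3 -m inch '[[0,0,0,0,-0.25,0,1],[0,0,0,0,-0.25,0,1],[0,0,0,0,-0.25,0,1],[0,0,0,0,-0.25,0,4],[0,0,0,0,-0.25,0,4],[0,0,0,0,-0.25,0,4],[0,0,0,0,-0.25,-4,6],[0,0,0,0,-0.25,-8,6],[0,0,0,0,-0.25,-11,6],[0,0,0,0,-0.25,-11,6]]'; python3 - <<'E'
from fit import *
for c in ('top','scene'):
    im=shot(c,c+'2.png');P=cloud(im); bp,s=boxpose(P,im); p=baypts(P,im); q,e=fitbay(p); print(c,bp,q[:2],np.degrees(q[2]),e)
E
python3 to.py b -157 -155 190 21.8
```

```text
t: 6.1
tcp_pos: [0.6455, 0.2064, 0.1935]
ee_rot: [[-0.992, 0.128, 0.007], [0.128, 0.992, 0.002], [-0.006, 0.003, -1.0]]
force: [-0.0, 0.4, 0.6]
grip_width: 0.0599
gripper_force: 0.0
top [491.2 -63.7  14.2] [677.6 -17.4] -7.335009750579153 2.0298922848301046
scene [492.4 -63.1  14. ] [681.7 -16.5] -7.274620277422842 2.007274660498588
turn [ 0.  -0.  68.1] shift cm [  9.16 -37.11  -0.13] target [ 0.5046 -0.1508  0.19  ]
t 6.2 tcp [0.643  0.2054 0.1888] F [-0.8 -0.8 -0.4] w 0.059837941386972696
```

```bash
python3 -m inch '[[0,0,68,8.6,-36,-1,6],[0,0,68,8.6,-36,-1,6],[0,0,68,8.6,-36,-1,6],[0,0,68,8.6,-36,-1,6],[0,0,68,8.6,-36,-1,6],[0,0,68,8.6,-36,-1,6],[0,0,68,8.6,-36,-1,6],[0,0,68,8.6,-36,-1,6],[0,0,68,8.6,-36,-1,6],[0,0,68,8.6,-36,-1,6]]';  python3 to.py b -149 -149 45 21.8
```

```text
t: 7.2
tcp_pos: [0.5109, -0.1405, 0.1973]
ee_rot: [[-0.254, 0.967, -0.002], [0.967, 0.254, 0.001], [0.002, -0.002, -1.0]]
force: [0.4, -0.5, -0.6]
grip_width: 0.06
gripper_force: 0.0
turn [-0.1 -0.1  0.2] shift cm [-0.6   0.12 15.23] target [ 0.5133 -0.1459  0.045 ]
t 7.2 tcp [ 0.5109 -0.1405  0.1973] F [ 0.4 -0.5 -0.6] w 0.06004282236644568
```

```bash
python3 - <<'E'
from h import *
im=shot('top','t3.png');cr=im['pixels'][100:240,150:350,::-1]; cv2.imwrite('pics/c3.png',cv2.resize(cr,None,fx=4,fy=4,interpolation=cv2.INTER_CUBIC))
print(get_obs()['joint_positions'])
E
```

```text
[-1.66115054e+01  1.82539766e+01  1.06477389e+02  2.58568619e-02
  5.53918719e+01 -3.13894954e+01]
```

View pics/c3.png

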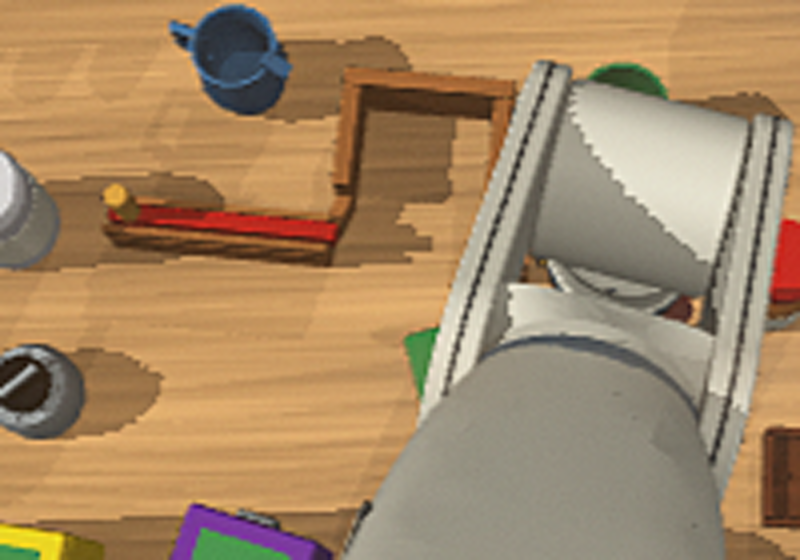

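The view shows the bolt drawn open: knob at (118,195) in the crop, bar tip at the end of the bed (335,228), mouth clear. Next I descend beside the container's right side and push it left along an arc that also squares it up.

```bash
python3 -m inch '[[0,0,0,-0.6,0.1,4,6],[0,0,0,-0.6,0.1,8,6],[0,0,0,-0.6,0.1,12,6],[0,0,0,-0.6,0.1,14.5,6],[0,0,0,-0.6,0.1,15.2,6],[0,0,0,-0.6,0.1,15.2,6]]'; A=$(python3 -c "
import numpy as np
for p in (21.8,17.4,13.1,8.7,4.4,0):
    a=np.radians(p); x=-10-183*np.cos(a)+58*np.sin(a); y=-2-183*np.sin(a)-58*np.cos(a); print('b',round(x,1),round(y,1),45,p)
"); python3 to.py $A
```

```text
t: 7.85
tcp_pos: [0.5139, -0.1451, 0.0456]
ee_rot: [[-0.255, 0.967, -0.002], [0.967, 0.255, 0.001], [0.001, -0.002, -1.0]]
force: [0.8, -0.6, -0.2]
grip_width: 0.0601
gripper_force: 0.0
turn [-0.1 -0.1  0.3] shift cm [ 2.64 -0.    0.07] target [ 0.5072 -0.1197  0.045 ]
turn [-0.1 -0.1  4.7] shift cm [ 4.05 -0.39  0.07] target [ 0.4998 -0.1069  0.045 ]
turn [-0.1 -0.1  9. ] shift cm [ 5.47 -0.66  0.07] target [ 0.4936 -0.0939  0.045 ]
turn [-0.1 -0.1 13.4] shift cm [ 6.94 -0.82  0.08] target [ 0.4883 -0.0802  0.045 ]
turn [-0.1 -0.1 17.7] shift cm [ 8.37 -0.87  0.08] target [ 0.4841 -0.0664  0.045 ]
turn [-0.1 -0.1 22.1] shift cm [ 9.85 -0.81  0.08] target [ 0.4809 -0.052   0.045 ]
t 7.85 tcp [ 0.5139 -0.1451  0.0456] F [ 0.8 -0.6 -0.2] w 0.0600844155058017
```

```bash
python3 -m inch '[[0,0,0.3,1,0,0,6],[0,0,0.3,1.8,0,0,6],[0,0,0.3,2.3,0,0,6],[0,0,0.3,2.6,0,0,6],[0,0,2.5,3.3,-0.2,0,6],[0,0,4.7,4.0,-0.4,0,6],[0,0,6.9,4.7,-0.5,0,6],[0,0,9,5.4,-0.7,0,6],[0,0,11.2,6.1,-0.8,0,6],[0,0,11.2,6.1,-0.8,0,6]]'; A=$(python3 -c "
import numpy as np
for p in (8.7,4.4,0):
    a=np.radians(p); x=-10-183*np.cos(a)+58*np.sin(a); y=-2-183*np.sin(a)-58*np.cos(a); print('b',round(x,1),round(y,1),45,p)
"); python3 to.py $A; python3 - <<'E'
from fit import *
for c in ('scene','top'):
  try:
    im=shot(c);P=cloud(im); bp,s=boxpose(P,im); print(c,bp,s)
  except Exception as e: print(c,e)
E
```

```text
t: 8.85
tcp_pos: [0.4914, -0.0894, 0.0474]
ee_rot: [[-0.059, 0.998, 0.001], [0.998, 0.059, -0.0], [-0.001, 0.001, -1.0]]
force: [-0.5, -1.2, 0.8]
grip_width: 0.06
gripper_force: 0.6
turn [0.1 0.  2. ] shift cm [ 0.94 -0.26  0.24] target [ 0.4883 -0.0802  0.045 ]
turn [0.1 0.  6.3] shift cm [ 2.34 -0.59  0.24] target [ 0.4841 -0.0664  0.045 ]
turn [ 0.1  0.  10.7] shift cm [ 3.79 -0.83  0.24] target [ 0.4809 -0.052   0.045 ]
t 8.85 tcp [ 0.4914 -0.0894  0.0474] F [-0.5 -1.2  0.8] w 0.06002414239147568
scene [487.4 -22.4   3.8] [101.6  84.7]
top [519.8  16.6  -0.1] [ 3.2 21.1]
```

```bash
python3 -m inch '[[0,0,2,0.9,-0.2,0.2,6],[0,0,4.2,1.6,-0.4,0.2,6],[0,0,6.3,2.3,-0.6,0.2,6],[0,0,8.5,3.0,-0.7,0.2,6],[0,0,9.6,3.4,-0.8,0.2,6],[0,0,10.7,3.8,-0.8,0.2,6],[0,0,10.7,3.8,-0.8,0.2,6],[0,0,10.7,3,-0.8,0.2,6],[0,0,10.7,1,-0.8,-2,6],[0,0,10.7,0,-0.8,-10,6]]'; python3 -m inch '[[0,0,0,-2,0,-8,6],[0,0,0,-6,0,-8,6],[0,0,0,-6,0,-8,6]]';python3 - <<'E'
from fit import *
q=np.array([680,-17,np.radians(-7.3)])
for c in ('scene','top'):
    im=shot(c);P=cloud(im); bp,s=boxpose(P,im); print(c,bp,s,toB(q,bp[None,:2]))
E
```

```text
t: 9.95
tcp_pos: [0.4807, -0.087, 0.1142]
ee_rot: [[0.127, 0.992, -0.007], [0.992, -0.127, 0.002], [0.001, -0.007, -1.0]]
force: [0.7, 0.3, 0.5]
grip_width: 0.0603
gripper_force: 0.0
t: 10.25
tcp_pos: [0.4774, -0.1493, 0.2002]
ee_rot: [[0.128, 0.992, 0.007], [0.992, -0.128, -0.003], [-0.002, 0.008, -1.0]]
force: [-0.1, 0.0, 0.1]
grip_width: 0.0605
gripper_force: 0.0
scene [488.    9.7  -7.1] [ 95.4 102. ] [[-193.8    2.1]]
top [484.6   8.3  -7.3] [93.7 99.8] [[-197.1    0.3]]
```

```bash
python3 - <<'E'
from fit import *
for c in ('scene','top'):
    im=shot(c,c+'5.png');P=cloud(im)
    m=(im['depth']>0)&(P[...,2]>.02)&(P[...,2]<.13)&(P[...,0]>.25)&(P[...,0]<.432)&(P[...,1]>-.06)&(P[...,1]<.09)
    p=P[m]; print(c,m.sum())
    if m.sum():
        for y0 in np.arange(-.06,.09,.015):
            s=p[(p[:,1]>=y0)&(p[:,1]<y0+.015)]
            if len(s): print(round(y0,3),'xmax %.3f'%np.percentile(s[:,0],98),'zmax %.3f'%s[:,2].max())
E
python3 to.py b -267 0 190 90
```

```text
scene 590
-0.06 xmax 0.338 zmax 0.117
0.0 xmax 0.429 zmax 0.110
0.045 xmax 0.388 zmax 0.113
0.06 xmax 0.392 zmax 0.119
0.075 xmax 0.401 zmax 0.121
top 431
-0.03 xmax 0.432 zmax 0.116
-0.015 xmax 0.432 zmax 0.112
0.0 xmax 0.432 zmax 0.117
0.015 xmax 0.431 zmax 0.113
0.045 xmax 0.383 zmax 0.115
0.06 xmax 0.384 zmax 0.121
0.075 xmax 0.390 zmax 0.122
turn [-0.1  0.1 90. ] shift cm [15.32 -7.94  0.54] target [0.4152 0.0169 0.19  ]
t 10.45 tcp [ 0.4744 -0.1452  0.1951] F [ 0.3  1.  -0.8] w 0.05998934690490947
```

```bash
python3 -m inch '[[0,0,90,15.3,-7.9,0.5,6],[0,0,90,15.3,-7.9,0.5,6],[0,0,90,15.3,-7.9,0.5,6],[0,0,90,15.3,-7.9,0.5,6],[0,0,90,15.3,-7.9,0.5,6],[0,0,90,15.3,-7.9,0.5,6],[0,0,90,15.3,-7.9,0.5,6],[0,0,90,15.3,-7.9,0.5,6],[0,0,90,15.3,-7.9,0.5,6],[0,0,90,15.3,-7.9,0.5,6]]'; python3 -m inch '[[0,0,0,0,0,0,6],[0,0,0,0,0,0,6]]'; python3 to.py b -267 0 48 90
```

```text
t: 11.45
tcp_pos: [0.4149, 0.0171, 0.1896]
ee_rot: [[1.0, -0.012, -0.004], [-0.012, -1.0, 0.0], [-0.004, -0.0, -1.0]]
force: [0.2, 0.0, -0.5]
grip_width: 0.0604
gripper_force: 0.0
t: 11.65
tcp_pos: [0.4155, 0.0167, 0.1902]
ee_rot: [[1.0, -0.003, -0.003], [-0.003, -1.0, 0.0], [-0.003, -0.0, -1.0]]
force: [0.5, 0.2, 0.1]
grip_width: 0.06
gripper_force: 0.0
turn [0.  0.1 7.1] shift cm [ 1.000e-02 -2.000e-02  1.422e+01] target [0.4152 0.0169 0.048 ]
t 11.65 tcp [0.4155 0.0167 0.1902] F [0.5 0.2 0.1] w 0.05999526385457256
```

```bash
python3 -m inch '[[0,0,7.1,0,0,0,6],[0,0,7.1,0,0,3,6],[0,0,7.1,0,0,7,6],[0,0,7.1,0,0,11,6],[0,0,7.1,0,0,13.5,6],[0,0,7.1,0,0,14.2,6],[0,0,7.1,0,0,14.2,6]]'; python3 to.py b -255 0 48 90 b -138 -1 48 90 b -56 -1 48 90
```

```text
t: 12.35
tcp_pos: [0.4155, 0.0163, 0.0484]
ee_rot: [[0.992, -0.129, -0.003], [-0.129, -0.992, -0.0], [-0.003, 0.0, -1.0]]
force: [-0.2, -0.5, -0.2]
grip_width: 0.0599
gripper_force: 0.0
turn [ 0.   0.2 -0.1] shift cm [ 1.16 -0.06  0.04] target [0.4271 0.0154 0.048 ]
turn [ 0.   0.2 -0.1] shift cm [1.286e+01 1.000e-02 1.000e-02] target [ 5.43e-01 -5.00e-04  4.80e-02]
turn [ 0.   0.2 -0.1] shift cm [ 2.106e+01 -1.000e-02 -2.000e-02] target [ 0.6243 -0.0109  0.048 ]
t 12.35 tcp [0.4155 0.0163 0.0484] F [-0.2 -0.5 -0.2] w 0.05993927010247025
```

```bash
python3 -m inch '[[0,0,0,0.7,0,0,6],[0,0,0,1.2,0,0,6],[0,0,0,2.0,0,0,6],[0,0,0,3,0,0,6],[0,0,0,4,0,0,6],[0,0,0,5,0,0,6],[0,0,0,6,0,0,6],[0,0,0,7,0,0,6],[0,0,0,7.8,0,0,6],[0,0,0,8,0,0,6]]'; python3 to.py b -56 -1 48 90;python3 - <<'E'
from fit import *
Q={'scene':(681.7,-16.5,np.radians(-7.3)),'top':(677.5,-17.4,np.radians(-7.3))}
for c in ('scene','top'):
    im=shot(c,c+'6.png');P=cloud(im); bp,s=boxpose(P,im); print(c,bp,s,toB(np.array(Q[c]),bp[None,:2]))
cv2.imwrite('pics/c6.png',cv2.resize(cv2.imread('pics/scene6.png')[130:340,130:410],None,fx=2.8,fy=2.8))
E
```

```text
t: 13.35
tcp_pos: [0.4967, 0.0055, 0.05]
ee_rot: [[0.991, -0.131, 0.001], [-0.131, -0.991, 0.0], [0.001, -0.0, -1.0]]
force: [-6.7, 1.9, 6.3]
grip_width: 0.0604
gripper_force: 3.3
turn [-0.  -0.  -0.2] shift cm [12.87 -0.05  0.21] target [ 0.6243 -0.0109  0.048 ]
t 13.35 tcp [0.4967 0.0055 0.05  ] F [-6.7  1.9  6.3] w 0.06035118449816615
scene [559.7   0.   -7.8] [ 95.  101.5] [[-123.1    0.9]]
top [589.9 -50.7  -1.3] [ 2.8 16.7] [[-82.7 -44.2]]
```

View pics/c6.png

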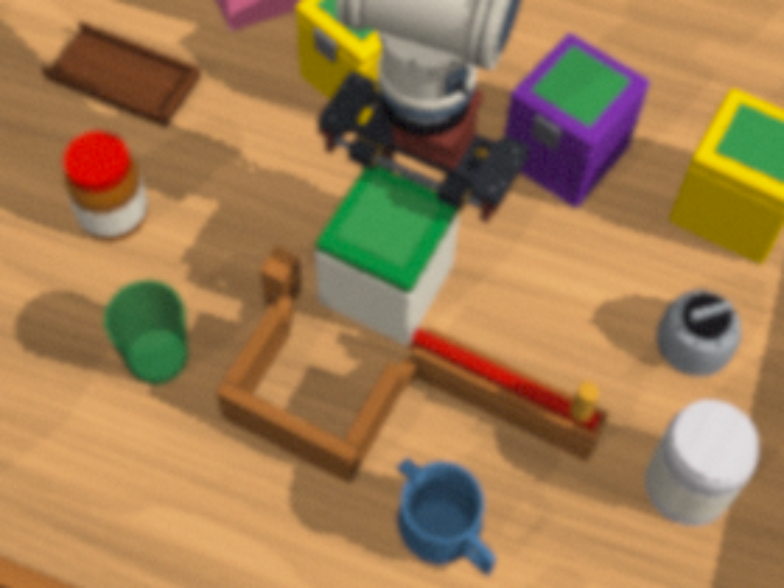

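The box is square to the bay, its front just before the mouth and midway between catch (280,275) and bed (415,345). The other things are untouched. Push on.

```bash
python3 -m inch '[[0,0,0,1,0,0.1,6],[0,0,0,2,0.1,0.1,6],[0,0,0,3,0.1,0.1,6],[0,0,0,4,0.1,0.1,6],[0,0,0,5,0.1,0.1,6],[0,0,0,5.8,0.1,0.1,6],[0,0,0,6.6,0.1,0.1,6],[0,0,0,7.4,0.1,0.1,6],[0,0,0,8.2,0.1,0.1,6],[0,0,0,9,0.1,0.1,6]]'; python3 to.py b -57 -1 48 90
```

```text
t: 14.45
tcp_pos: [0.5842, -0.0072, 0.0484]
ee_rot: [[0.991, -0.131, -0.002], [-0.131, -0.991, 0.0], [-0.002, 0.0, -1.0]]
force: [-6.0, 0.6, 4.0]
grip_width: 0.0601
gripper_force: 3.3
turn [ 0.   0.1 -0.2] shift cm [ 3.93 -0.16  0.03] target [ 0.6233 -0.0107  0.048 ]
t 14.45 tcp [ 0.5842 -0.0072  0.0484] F [-6.   0.6  4. ] w 0.06009915540570579
```

```bash
python3 -m inch '[[0,0,0,0.8,0,0,6],[0,0,0,1.6,0,0,6],[0,0,0,2.3,0,0,6],[0,0,0,2.8,0,0,6],[0,0,0,3.2,0,0,6],[0,0,0,3.5,0,0,6],[0,0,0,3.5,0,0,6]]'; python3 to.py b -57 -1 48 90
```

```text
t: 15.15
tcp_pos: [0.6196, -0.0118, 0.0483]
ee_rot: [[0.991, -0.131, 0.0], [-0.131, -0.991, -0.0], [0.0, 0.0, -1.0]]
force: [-3.1, 0.2, 0.7]
grip_width: 0.0598
gripper_force: 1.6
turn [ 0.  -0.  -0.2] shift cm [ 0.36 -0.16  0.03] target [ 0.6233 -0.0107  0.048 ]
t 15.15 tcp [ 0.6196 -0.0118  0.0483] F [-3.1  0.2  0.7] w 0.0598181858870322
```

Now 1.5 mm steps until the stop is felt.

```bash
python3 -m inch '[[0,0,0,0.15,0,0,6],[0,0,0,0.3,0,0,6],[0,0,0,0.3,0,0,6]]';python3 -m inch '[[0,0,0,0.15,0,0,6],[0,0,0,0.3,0,0,6],[0,0,0,0.3,0,0,6]]'
```

```text
t: 15.45
tcp_pos: [0.622, -0.0121, 0.0484]
ee_rot: [[0.991, -0.131, -0.001], [-0.131, -0.991, 0.0], [-0.001, 0.0, -1.0]]
force: [-5.6, 1.1, 1.4]
grip_width: 0.0598
gripper_force: 2.6
t: 15.75
tcp_pos: [0.6222, -0.0123, 0.0484]
ee_rot: [[0.991, -0.131, -0.006], [-0.131, -0.991, 0.0], [-0.006, 0.0, -1.0]]
force: [-15.4, 2.0, 11.6]
grip_width: 0.0602
gripper_force: 7.8
```

```bash
python3 -m inch '[[0,0,0,0.15,0,0,6],[0,0,0,0.15,0,0,6]]';python3 -m inch '[[0,0,0,-0.6,0,0,6],[0,0,0,-2,0,0,6],[0,0,0,-4,0,-1,6],[0,0,0,-6,0,-5,6],[0,0,0,-6,0,-10,6],[0,0,0,-6,0,-14,6],[0,0,0,-6,0,-14,6]]'; python3 - <<'E'
from fit import *
Q={'scene':(681.7,-16.5,np.radians(-7.3)),'top':(677.5,-17.4,np.radians(-7.3))}
for c in ('scene','top'):
    im=shot(c,c+'7.png');P=cloud(im); bp,s=boxpose(P,im); print(c,bp,s,toB(np.array(Q[c]),bp[None,:2]))
E
python3 to.py b -64 216 180 90
```

```text
t: 15.95
tcp_pos: [0.6221, -0.0124, 0.0484]
ee_rot: [[0.991, -0.131, -0.009], [-0.131, -0.991, 0.0], [-0.009, 0.001, -1.0]]
force: [-21.2, 2.2, 15.9]
grip_width: 0.06
gripper_force: 10.8
t: 16.65
tcp_pos: [0.5723, -0.0051, 0.1948]
ee_rot: [[0.991, -0.131, 0.014], [-0.131, -0.991, -0.0], [0.014, -0.001, -1.0]]
force: [0.6, -0.1, 0.6]
grip_width: 0.0599
gripper_force: 0.0
scene [685.1 -18.1  -7.6] [ 96.3 100.1] [[ 3.6 -1.1]]
top [688.  -65.1  -3.9] [ 6.5 71.7] [[ 16.5 -46. ]]
turn [-0.  -0.3 -0.2] shift cm [  4.68 -21.84   1.  ] target [0.644  0.2054 0.18  ]
t 16.75 tcp [ 0.5689 -0.005   0.1897] F [ 0.1  0.2 -0.7] w 0.060051245288916665
```

```bash
python3 -m inch '[[0,0,0,4.7,-21.8,1,4],[0,0,0,4.7,-21.8,1,4],[0,0,0,4.7,-21.8,1,4],[0,0,0,4.7,-21.8,1,4],[0,0,0,4.7,-21.8,1,4],[0,0,0,4.7,-21.8,1,4],[0,0,0,4.7,-21.8,1,4],[0,0,0,4.7,-21.8,1,4]]'; python3 to.py w 644.5 205 78 82.7
```

```text
t: 17.55
tcp_pos: [0.6419, 0.2037, 0.1771]
ee_rot: [[0.991, -0.132, -0.002], [-0.132, -0.991, -0.001], [-0.002, 0.001, -1.0]]
force: [0.2, -0.6, -0.8]
grip_width: 0.0401
gripper_force: 0.0
turn [ 0.1  0.1 -0.3] shift cm [ 0.26 -0.18  9.91] target [0.6445 0.205  0.078 ]
t 17.55 tcp [0.6419 0.2037 0.1771] F [ 0.2 -0.6 -0.8] w 0.040100391380461044
```

```bash
python3 -m inch '[[0,0,-0.3,0.3,-0.2,0,4],[0,0,-0.3,0.3,-0.2,4,4],[0,0,-0.3,0.3,-0.2,8,4],[0,0,-0.3,0.3,-0.2,9.8,4],[0,0,-0.3,0.3,-0.2,9.8,4],[0,0,-0.3,0.3,-0.2,9.8,1],[0,0,-0.3,0.3,-0.2,9.8,1],[0,0,-0.3,0.3,-0.2,9.8,1],[0,0,-0.3,0.3,-0.2,9.8,1],[0,0,-0.3,0.3,-0.2,9.8,1]]' 10; python3 to.py b -64 89 78 90 b -64 86 78 90
```

```text
t: 18.55
tcp_pos: [0.647, 0.2046, 0.0823]
ee_rot: [[0.992, -0.126, 0.002], [-0.126, -0.992, -0.003], [0.003, 0.002, -1.0]]
force: [0.5, -10.7, 3.5]
grip_width: 0.0174
gripper_force: 10.0
turn [ 0.1 -0.1  0.1] shift cm [-0.33 12.65  0.46] target [0.6278 0.0794 0.078 ]
turn [ 0.1 -0.1  0.1] shift cm [-0.33 12.95  0.46] target [0.6274 0.0764 0.078 ]
t 18.55 tcp [0.647  0.2046 0.0823] F [  0.5 -10.7   3.5] w 0.01744598709479056
```

```bash
python3 -m inch '[[0,0,0,0,1,0,1],[0,0,0,0,2.5,0,1],[0,0,0,-0.1,4,0,1],[0,0,0,-0.1,5.5,0,1],[0,0,0,-0.1,7,0,1],[0,0,0,-0.1,8.5,0,1],[0,0,0,-0.2,10,0,1],[0,0,0,-0.2,11.3,0,1],[0,0,0,-0.2,12,0,1],[0,0,0,-0.2,12.4,0,1]]'; python3 -m inch '[[0,0,0,0,0.2,0,1],[0,0,0,0,0.4,0,1],[0,0,0,0,0.4,0,1]]'; python3 to.py b -64 86 78 90
```

```text
t: 19.55
tcp_pos: [0.6311, 0.0826, 0.0823]
ee_rot: [[0.992, -0.127, 0.007], [-0.127, -0.992, 0.001], [0.007, -0.002, -1.0]]
force: [5.6, 0.6, 5.4]
grip_width: 0.0173
gripper_force: 10.0
t: 19.85
tcp_pos: [0.6307, 0.0789, 0.0823]
ee_rot: [[0.992, -0.127, 0.007], [-0.127, -0.992, 0.0], [0.007, -0.001, -1.0]]
force: [5.5, -2.0, 6.1]
grip_width: 0.0178
gripper_force: 10.0
turn [-0.1 -0.4  0. ] shift cm [-0.29  0.29  0.42] target [0.6274 0.0764 0.078 ]
t 19.85 tcp [0.6307 0.0789 0.0823] F [ 5.5 -2.   6.1] w 0.017772807451750822
```

```bash
python3 -m inch '[[0,0,0,-0.1,0.2,0,1],[0,0,0,-0.1,0.4,0,1],[0,0,0,-0.1,0.4,0,1]]'; python3 -m inch '[[0,0,0,0,0.1,0,1],[0,0,0,0,0.2,0,1],[0,0,0,0,0.2,0,1]]'
```

```text
t: 20.15
tcp_pos: [0.6301, 0.0755, 0.0823]
ee_rot: [[0.992, -0.127, 0.009], [-0.127, -0.992, 0.001], [0.009, -0.002, -1.0]]
force: [8.0, -0.9, 2.5]
grip_width: 0.0177
gripper_force: 10.0
t: 20.45
tcp_pos: [0.6301, 0.0754, 0.0824]
ee_rot: [[0.992, -0.127, 0.009], [-0.127, -0.992, 0.003], [0.009, -0.004, -1.0]]
force: [9.1, 9.0, 2.6]
grip_width: 0.0177
gripper_force: 10.0
```

```bash
python3 -m inch '[[0,0,0,0,0.1,0,1],[0,0,0,0,0.1,0,1],[0,0,0,0,-0.15,0,1],[0,0,0,0,-0.15,0,1],[0,0,0,0,-0.15,0,4],[0,0,0,0,-0.15,0,4],[0,0,0,0,-0.15,0,4],[0,0,0,0,-0.15,-3,4],[0,0,0,0,-0.15,-7,4],[0,0,0,0,-0.15,-12,4]]'; python3 -m inch '[[0,0,0,-10,-14,-1,4],[0,0,0,-10,-14,-1,4],[0,0,0,-10,-14,-1,4],[0,0,0,-10,-14,-1,4],[0,0,0,-10,-14,-1,4],[0,0,0,-10,-14,-1,4]]'; python3 - <<'E'
from m import *
from fit import boxpose
for c in ('top','scene'):
    im,P=meas(c); print(boxpose(P,im))
    cv2.imwrite('pics/%s9.png'%c,im['pixels'][:,:,::-1])
a=cv2.resize(cv2.imread('pics/top9.png')[90:220,120:360],(720,390)); b=cv2.resize(cv2.imread('pics/scene9.png')[200:320,160:400],(420,210)); cv2.imwrite('pics/f.png',np.vstack([a,np.hstack([b,np.zeros((210,300,3),np.uint8)])]))
E
```

```text
t: 21.45
tcp_pos: [0.624, 0.0751, 0.1993]
ee_rot: [[0.992, -0.126, -0.006], [-0.126, -0.992, -0.001], [-0.006, 0.001, -1.0]]
force: [-0.2, -0.3, -0.3]
grip_width: 0.0401
gripper_force: 0.0
t: 22.05
tcp_pos: [0.5443, 0.2269, 0.21]
ee_rot: [[0.992, -0.125, -0.001], [-0.125, -0.992, -0.001], [-0.001, 0.001, -1.0]]
force: [0.4, -0.5, 0.6]
grip_width: 0.0398
gripper_force: 0.0
top bar rect (array([618.1,  13.1]), array([172.6,  14.6]), 83.5) z [0.1 0.1 0.1]
knob 34 [0.6 0.1 0.1] 0.10716063543024656
lid 1035 (array([682.7, -19. ]), array([ 94.1, 100.8]), 82.7) 0.11651407053480867
wood (array([685.6,  55.8]), array([330., 161.]), 80.8)
(array([682.7, -19. ,  -7.3]), array([ 94.1, 100.8]))
scene bar rect (array([627.6,  62.4]), array([66. , 17.8]), 85.9) z [0.  0.1 0.1]
knob 69 [0.6 0.1 0.1] 0.10580383649624692
lid 1609 (array([685.4, -18.1]), array([ 96.3, 100.2]), 82.8) 0.11567114386908939
wood (array([684.9,  52.5]), array([327. , 170.1]), 78.5)
(array([685.4, -18.1,  -7.2]), array([ 96.3, 100.2]))
```

View pics/f.png

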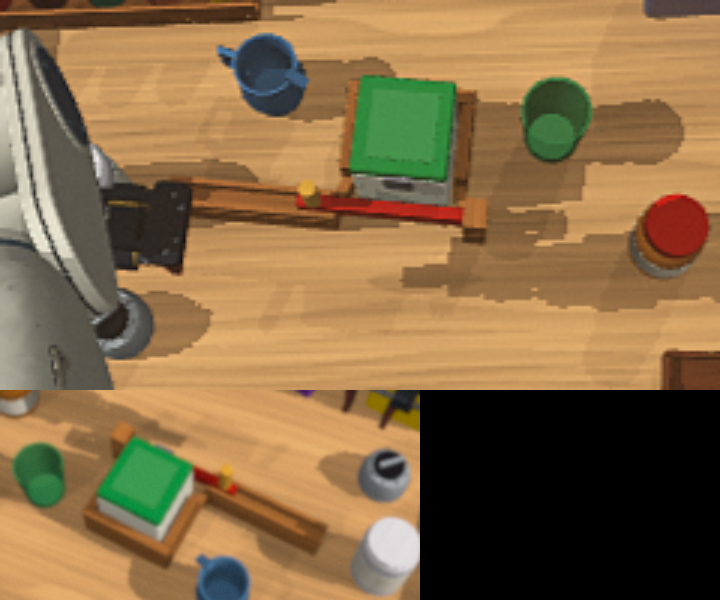

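The container is seated in the bay with the latch facing out at (400,185). The bar crosses the mouth with its tip in the catch at (465,215), and the bystanders have not moved. The arm is clear, so I hand in.

```bash
python3 -c "from cell import *; print(sign_off())"
```

```text
the job is handed in; nothing more can be done
None
```

The job is done and handed in at about 22 s: bolt drawn open, rice container slid upright into the bay against the back stop with its latch facing out, and bolt closed with its tip in the catch.

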